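# Lock the instrument's sample tray with its T-handled pin

## Task

Push the sample tray fully home, so that the steel eye on its far end lies between the two ears of the yoke. Then take the T-handled pin from the pin stand and put it upright down through the upper ear, the eye and the lower ear until its flange rests flat on the upper ear, and let go of it.

Things in the scene. Friction and masses are not known exactly. Their poses are not given: they have to be found in the camera images.
- tray (a joint): How far the sample tray is out, m: 0 home against its stop (eye in line with the yoke's holes), 0.085 fully out. It slides level along +x of yoke to go home, needs about 3 N, stays where left. Dark steel plate with a white block of four tubes (tops 60 mm above the bench) and, at the far end, a flat steel eye 8 mm thick with a 24 mm hole.
- tray_handle (a point): Centre of the tray's handle: an upright steel plate at the tray's end away from the yoke, 14 mm thick along the slide, 50 mm wide, from 28 to 88 mm above the bench (this point is 58 mm up). x points the way the tray goes home. Push its outer face or pinch it across its thickness. With the tray home it is 110 mm from the yoke's hole axis.
- yoke (a point): Centre of the yoke's upper hole, on top of its upper ear, 64 mm above the bench; fixed. x: the way the tray goes home, z up. Aluminium, two level ears 56 x 56 x 8 mm, one above the other, 24 mm vertical holes; lower ear's top 28 mm below this point, the eye comes in midway between. A wall no higher than the upper ear joins them at +x; base plate's top 52 mm below this point.
- pin_grip (a point): Centre of the T-handled steel pin's bar: 14 mm thick (x), 56 long (y), 20 high; z up. Below this point: stem 12 mm thick, flange 38 mm across with its underside 31 mm down, shank 12 mm thick to a tapered nose 77 mm down. About 160 g. Hangs by its flange in one of 3 holes of a grey stand, top 62 mm above the bench, bar roughly along the row. The stand's other pins have round heads.

How it is judged:
By the outcome, as a careful person would: the job done as asked, in the order asked, and still so for the second after the job is handed in, with the robot touching nothing.
It also fails if it takes over 48 s, if anything falls off the work surface, if the arm or the gripper's body presses on something with over 40 N, if the wrist force passes 120 N, or if a joint passes its speed limit or range.

## Robot

A 7-joint arm with a two-finger parallel gripper is mounted at the origin on the work surface. World frame = base frame: x ahead of the robot, y to its left, z up, the work surface at z = 0. Lengths are in m, angles in rad, forces in N, time in s.
With the tool pointing down it reaches from about 0.4 to 0.925 m from the base axis. Payload 4.1 kg.
Tool frame: the origin (TCP) lies on the centre line of the jaws, within the pads' length; the fingertips stand 14 mm ahead of it and the grasp point (between the pads) lies 5 mm behind it (nose_length is the z of the fingertips in the tool frame, in m); z points along the fingers, y is the line along which they close (so a half turn about z gives the same grasp; the last joint's range is limited). The gripper opens to 85 mm and grips with 20 to 120 N. Pads are 22 mm wide; open, the fingers measure 114 mm over their backs; the gripper's body (76 mm by 85 mm) begins 54 mm behind the grasp point. The pads swing forward as they close: fully open they stand 13 mm farther back than shut.
Start: joints at [-1.414, 0.398, 0.045, 1.537, -0.019, 1.207, -0.051], TCP at [0.164, 0.629, 0.245] pointing down, gripper open.
Joint ranges: [-2.82, 2.82], [-0.49, 2.23], [-1.37, 1.46], [0, 2.46], [-1.36, 4.5], [0.23, 2], [-2.94, 2.94]. Speed limits (rad/s): [2.57, 2.57, 3.14, 3.14, 3.14, 3.14, 3.14].

## Interface

Orientations are given as a unit quaternion [x, y, z, w].
In Python, from bench import state, snapshot, camera_info, hand_in, regions_of, nose_length gives the robot as it stands.
- The arm moves only by the tool step_arm, never from a script. Its argument "deltas" is one flat list of numbers, 5 for each row, row after row: the shift along the world's x, y, z in mm, then the turn about the world's z in degrees, then the opening, from 0 (shut) to 1 (fully open). A call has 1 to 5 rows; each row is the pose to reach, as a shift and turn from the pose commanded when the call began; what a row does not reach only later rows make up. A row lasts 1/8 s, in which the tool goes at most 62.5 mm and 10.7 degrees, less where a joint would pass 70% of its speed; a pose out of reach is approached as far as the arm can. A call with a gripper value outside its range is refused whole. The fingers move at their own pace and stop on an object; "grip_force" is the grip in N (left out, the last holds). Time passes only in rows, so rows that repeat a pose let the fingers close. It gives the time, the measured TCP pose, the force, the opening and the grip force at its end, in the units of the state.
- state(): the state, without advancing time (a new reading comes with each control period).
- snapshot(name): name is "side" or "top" or "wrist"; returns the picture (480x640x3 uint8, red, green, blue); there is no depth.
- camera_info(name): a dict with "mtx" (3x3 intrinsics, pixels), "rvec" (rotation vector, rad) and "tvec" (3), from world to camera coordinates, as OpenCV has them; the wrist camera has in their place "tool_from_camera" (4x4, takes a point from camera to tool coordinates, whose origin is the TCP and whose axes are the flange's). Camera axes: x right, y down, z forward; pixel columns grow to the right and rows downward; lengths in m; the calibration is good to about 2 mm. A picture is of the moment at which its call begins: read the wrist's pose just before it. camera_info takes no time and is no camera call.
- hand_in(): hands the job in; it is judged then, once.
Trained networks look in the newest picture that a camera, given by its name, has taken for a name from the list of things; names that differ only in an ending like _2 or _b are one class to them, and where a whole thing is asked for, a point or a joint stands for the part that bears it (a point fixed in the world has none). Each returns a list of dicts, best first, with "score" (0 to 1); they miss things now and then, are a little off and sometimes report something else, mostly with a low value. They report only what shows in the picture. A call takes as long as a camera call.
- regions_of(camera, query): "pixels" (480x640 bool, what is visible of it) and "xy" ([column, row] in pixels, amid what is visible of it).
The state is a dict: "t": time; "qpos": joint angles; "joint_velocities": joint speeds; "joint_torque": joint torques, N m; "ee_pos": TCP position; "eef_rot": TCP orientation; "wrist_force": force on the tool from outside, world axes, zero at the start; "ft_torque": the same for the moment, N m; "opening": opening from 0.0 (shut) to 1.0 (fully open); "finger_force": force on a finger pad.
Only numpy, scipy, OpenCV 4.12 (cv2) and the standard library are available. Lean on these libraries where they do the work, as an engineer would, in place of code of your own. Each camera call takes 0.05 s, during which the arm holds its last target. There are 200 camera calls.

## Working session

There is one attempt and no reset: what is moved stays moved. The work goes in short steps, Python scripts to look and compute and a tool call to move; the robot and the scene stay as the last step left them, time stands still between calls to the robot, and variables do not carry over. Pictures are saved under pics/ and viewed, at most 10 in all, crops included, and the job is handed in when it is done.

Besides the shell and the picture viewer there is one more tool, called in YAML: its name, and indented under it one key for each argument. step_arm: Moves the arm, as the interface text tells. Its arguments: {"type":"object","properties":{"deltas":{"type":"array","items":{"type":"number"}},"grip_force":{"type":"number"}},"required":["deltas"]}

```bash
mkdir -p pics; cat > h.py <<'E'
import numpy as np, cv2
from scipy.spatial.transform import Rotation as R
from bench import *
def cam(name):
    c=camera_info(name); K=np.array(c["mtx"],float)
    if name=="wrist":
        s=state(); T=np.eye(4); T[:3,:3]=R.from_quat(s["eef_rot"]).as_matrix(); T[:3,3]=s["ee_pos"]
        W=T@np.array(c["tool_from_camera"]); return K,W[:3,:3],W[:3,3]
    Rm=cv2.Rodrigues(np.array(c["rvec"],float))[0]; return K,Rm.T,-Rm.T@np.array(c["tvec"],float).ravel()
def ray(C,uv,z):
    K,A,o=C; d=A@np.linalg.inv(K)@np.array([uv[0],uv[1],1.]); return o+d*(z-o[2])/d[2]
def proj(C,p):
    K,A,o=C; q=K@(A.T@(np.array(p)-o)); return q[:2]/q[2]
def shot(name,fn):
    C=cam(name); im=snapshot(name); cv2.imwrite("pics/"+fn,im[:,:,::-1]); return C,im
E
python3 - <<'E'
from h import *
for n in ("top","side"):
    C,im=shot(n,n+"1.png"); print(n,C[2])
    for q,z in (("tray",.04),("tray_handle",.088),("yoke",.064),("pin_grip",.105)):
        for r in regions_of(n,q)[:3]: print(q,round(r["score"],2),np.round(r["xy"]),r["pixels"].sum(),ray(C,r["xy"],z).round(3))
print(state())
E
```

```text
top [0.50318087 0.07147593 0.74942869]
tray 0.69 [427. 277.] 4237 [ 0.524 -0.091  0.04 ]
tray_handle 0.65 [426. 277.] 4329 [ 0.523 -0.078  0.088]
yoke 0.66 [417. 248.] 13970 [ 0.567 -0.072  0.064]
pin_grip 0.72 [179. 253.] 729 [0.553 0.27  0.105]
pin_grip 0.4 [416. 249.] 14003 [ 0.561 -0.062  0.105]
side [0.50228384 0.65817013 0.69566299]
tray 0.6 [354. 205.] 2179 [ 0.522 -0.084  0.04 ]
tray_handle 0.55 [352. 206.] 2208 [ 0.523 -0.028  0.088]
yoke 0.58 [326. 217.] 7069 [ 0.571 -0.019  0.064]
pin_grip 0.68 [311. 353.] 654 [0.562 0.298 0.105]
{'t': 0.5, 'qpos': array([-1.41401325,  0.39842702,  0.04507862,  1.5366501 , -0.01870734,
        1.20686806, -0.05071638]), 'joint_velocities': array([-0.00117874, -0.00097762,  0.0012291 , -0.00127028, -0.00117818,
        0.00143124,  0.00099235]), 'joint_torque': array([-9.08156399e-04, -4.74567604e+01,  1.36088390e+00, -2.54262561e+01,
        1.12668119e-02,  2.04632968e-03, -1.05660513e-05]), 'ee_pos': array([0.16441328, 0.6288802 , 0.24530647]), 'eef_rot': array([1.27506805e-01, 9.91837695e-01, 3.43355835e-05, 3.46978832e-06]), 'wrist_force': array([-0.18819622,  0.32106716,  0.18919821]), 'ft_torque': array([-0.0076683 , -0.00693899,  0.00310717]), 'finger_force': 0.0, 'opening': 1.0021067864954045}
```

View pics/top1.png

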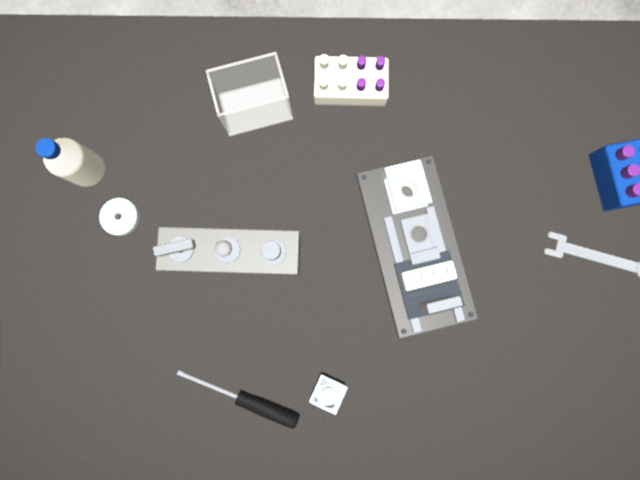

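View pics/side1.png

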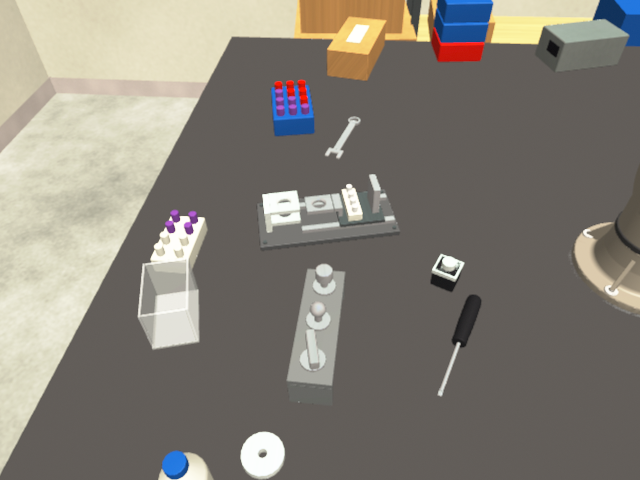

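The top view shows the yoke's upper hole at about (408,190), the eye at (419,234), the handle's top at (444,305) and the pin's bar at (174,248). The side view shows the same layout, with the pin in the stand's near hole at (312,345).

```bash
python3 - <<'E'
from h import *
C=cam("top")
Y=ray(C,(408,190),.064);H=ray(C,(444,305),.088);Ey=ray(C,(419,234),.05)
print("yoke",Y,"handle",H,"eye",Ey)
for a,b in((H,Y),(Ey,Y),(H,Ey)):
    d=b-a; print("dist",np.hypot(d[0],d[1]),"ang",np.degrees(np.arctan2(d[1],d[0])))
# base plate edge direction
a=ray(C,(472,320),.01);b=ray(C,(434,157),.01);d=b-a;print("plate edge",np.degrees(np.arctan2(d[1],d[0])))
p=ray(C,(155,250),.103);q=ray(C,(193,245),.103);d=q-p;print("bar",(p+q)/2,np.hypot(*d[:2]),np.degrees(np.arctan2(d[1],d[0])))
S=cam("side"); 
for n,P in(("yoke",Y),("handle",H),("bar",(p+q)/2)): print(n,proj(S,P))
M=R.from_quat(state()["eef_rot"]).as_matrix(); print("tool y deg",np.degrees(np.arctan2(M[1,1],M[0,1])))
print(camera_info("wrist"), nose_length)
E
```

```text
yoke [ 0.65475488 -0.05916309  0.064     ] handle [ 0.48353013 -0.10344092  0.088     ] eye [ 0.58950058 -0.0777008   0.05      ]
dist 0.17685712710349652 ang 14.498776746706408
dist 0.06783635096241439 ang 15.859006997658124
dist 0.10905178196111277 ang 13.652685642355346
plate edge 11.700526594332196
bar [0.56115199 0.27776597 0.103     ] 0.05331191432729031 -81.97383442101562
yoke [284.85751585 200.59003909]
handle [374.75869155 180.83790605]
bar [313.09535551 341.28356557]
tool y deg 75.3489125032592
{'mtx': array([[369.46501872,   0.        , 322.91157518],
       [  0.        , 369.46501872, 233.65575242],
       [  0.        ,   0.        ,   1.        ]]), 'tool_from_camera': array([[ 5.21474322e-04, -9.54433031e-01, -2.98424726e-01,
         7.60248096e-02],
       [ 9.99999243e-01,  1.65176936e-04,  1.21914698e-03,
        -5.75732848e-05],
       [-1.11430127e-03, -2.98425136e-01,  9.54432395e-01,
        -1.29020565e-01],
       [ 0.00000000e+00,  0.00000000e+00,  0.00000000e+00,
         1.00000000e+00]])} 0.014
```

step_arm:
  deltas: [300,-320,30,-50,1,300,-320,30,-50,1,300,-320,30,-50,1,300,-320,30,-50,1,300,-320,30,-50,1]

```text
t: 1.12
ee_pos: [0.3789, 0.3999, 0.2672]
eef_rot: [0.537, 0.844, 0.001, -0.0]
wrist_force: [0.6, 0.1, -0.2]
opening: 0.997
finger_force: 0.0
```

step_arm:
  deltas: [85,-29,-15,-17,0.6,96,-29,-15,-17,0.6,96,-29,-15,-17,0.6,96,-29,-15,-17,0.6]

```text
t: 1.62
ee_pos: [0.4728, 0.3731, 0.2516]
eef_rot: [0.653, 0.757, -0.0, -0.0]
wrist_force: [-0.4, 0.9, 0.1]
opening: 0.599
finger_force: 0.0
```

step_arm:
  deltas: [80,-100,0,0,0.6,80,-100,0,0,0.6,80,-100,0,0,0.6,80,-100,0,0,0.6]

```text
t: 2.12
ee_pos: [0.5526, 0.2739, 0.2518]
eef_rot: [0.653, 0.757, 0.0, -0.001]
wrist_force: [-0.7, 0.4, 0.1]
opening: 0.598
finger_force: 0.0
```

```bash
python3 - <<'E'
from h import *
C,im=shot("wrist","w1.png"); print(state()["ee_pos"])
for r in regions_of("wrist","pin_grip")[:3]: 
    print(round(r["score"],2),r["xy"],r["pixels"].sum(),ray(C,r["xy"],.093))
    print(cv2.boundingRect(r["pixels"].astype(np.uint8)))
E
```

```text
[0.55209702 0.27490552 0.25169998]
0.88 [334.9, 201.3] 1967 [0.56022854 0.28877047 0.093     ]
(314, 175, 43, 73)
```

View pics/w1.png

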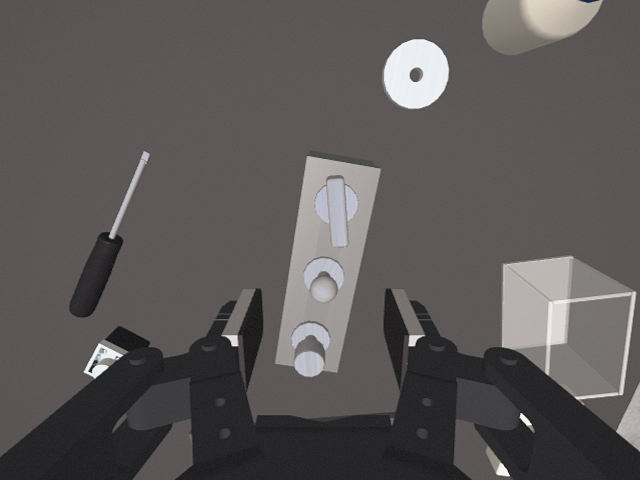

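The wrist view shows the bar's top face running from about (336,178) to (340,246), with the flange around (336,203). I will work out the bar's pose from that.

```bash
python3 - <<'E'
from h import *
C=cam("wrist"); a=ray(C,(336,179),.103); b=ray(C,(340.5,246),.103); d=a-b
print((a+b)/2,np.linalg.norm(d),np.degrees(np.arctan2(d[1],d[0])), "flange",ray(C,(336,203),.067))
E
```

```text
[0.56303186 0.28321374 0.103     ] 0.05349948876272669 103.07331852686517 flange [0.5623948  0.28338202 0.067     ]
```

step_arm:
  deltas: [-20,-62,0,5,0.0,-40,-124,0,5,0.0,-55,-186,0,5,0.0,-70,-245,0,5,0.0,-80,-305,0,5,0.0]

```text
t: 2.85
ee_pos: [0.4734, -0.0288, 0.2519]
eef_rot: [0.618, 0.786, 0.001, -0.0]
wrist_force: [2.0, -0.8, 0.3]
opening: -0.004
finger_force: 0.0
```

step_arm:
  deltas: [-10,-60,0,0,0.0,-20,-85,0,0,0.0,-20,-85,0,0,0,-20,-85,0,0,0]

```text
t: 3.35
ee_pos: [0.4549, -0.1118, 0.2517]
eef_rot: [0.619, 0.786, 0.001, -0.0]
wrist_force: [0.5, 0.1, 0.5]
opening: 0.0
finger_force: 0.0
```

```bash
python3 - <<'E'
from h import *
C,im=shot("wrist","w2.png"); print(state()["ee_pos"],state()["eef_rot"])
for q in ("tray_handle","yoke"):
  for r in regions_of("wrist",q)[:2]: print(q,round(r["score"],2),r["xy"],r["pixels"].sum())
E
```

```text
[ 0.45500411 -0.11176882  0.25166045] [ 6.18358806e-01  7.85895824e-01  3.69609259e-04 -7.02574223e-05]
tray_handle 0.88 [404.2, 196.8] 11587
yoke 0.72 [400.9, 196.6] 11411
yoke 0.64 [452.1, 189.8] 35893
```

View pics/w2.png

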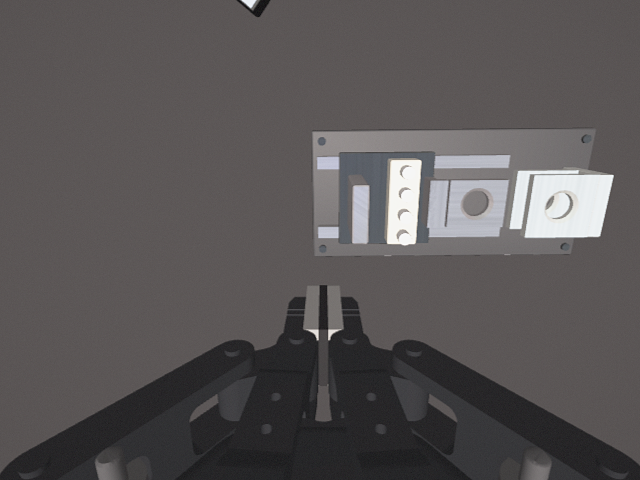

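The handle's top face spans about (352-368, 182-243), centre (360,212). The yoke's upper hole is at (561,206) and the eye's hole at (476,203).

```bash
python3 - <<'E'
from h import *
C=cam("wrist"); im=cv2.imread("pics/w2.png"); 
H=ray(C,(360.5,212.5),.088); 
a=ray(C,(315,256),.012);b=ray(C,(575,254.5),.012);d=b-a
c=np.array([ray(C,p,.064) for p in((526,174),(610,174),(604,238),(526,238))])
Y=ray(C,(561,206),.064);E=ray(C,(476,203),.054)
print("H",H,"Y",Y,"E",E,"plate ang",np.degrees(np.arctan2(d[1],d[0])))
print(c.mean(0),np.linalg.norm(c[1]-c[0]),np.linalg.norm(c[2]-c[1]))
d=Y-H;print(np.hypot(*d[:2]),np.degrees(np.arctan2(d[1],d[0])))
w=np.linalg.norm(ray(C,(353,182),.088)-ray(C,(353,243),.088));print("handle w",w)
E
```

```text
H [ 0.48427678 -0.10215595  0.088     ] Y [ 0.65753605 -0.06039418  0.064     ] E [ 0.5887423  -0.07655954  0.054     ] plate ang 13.946169945934566
[ 0.66251569 -0.05997045  0.064     ] 0.07179782513601292 0.05804504421166786
0.1782212767543756 13.551861749821608
handle w 0.05121018282193827
```

step_arm:
  deltas: [-10,0,-60,0,0,-10,0,-120,0,0,-10,0,-175,0,0,-10,0,-190,0,0,-10,0,-190,0,0]

```text
t: 4.12
ee_pos: [0.4446, -0.114, 0.0617]
eef_rot: [0.62, 0.785, -0.0, -0.0]
wrist_force: [-0.2, -0.7, -0.8]
opening: 0.002
finger_force: 0.0
```

step_arm:
  deltas: [12,3,0,0,0,22,5,0,0,0,32,8,0,0,0,42,10,0,0,0,52,13,0,0,0]

```text
t: 4.75
ee_pos: [0.4978, -0.1016, 0.0636]
eef_rot: [0.62, 0.785, 0.001, 0.001]
wrist_force: [-3.4, -0.6, 7.9]
opening: 0.004
finger_force: 4.3
```

step_arm:
  deltas: [8,2,0,0,0,16,4,0,0,0,22,5,0,0,0,26,6,0,0,0]

```text
t: 5.25
ee_pos: [0.5239, -0.0951, 0.0636]
eef_rot: [0.62, 0.785, 0.001, 0.001]
wrist_force: [-3.9, -0.4, 7.3]
opening: 0.005
finger_force: 3.9
```

step_arm:
  deltas: [0,0,8,0,0,4,1,8,0,0,7,2,8,0,0,9,2,8,0,0]

```text
t: 5.75
ee_pos: [0.5308, -0.0933, 0.0695]
eef_rot: [0.62, 0.784, -0.0, -0.001]
wrist_force: [-3.4, -0.1, 2.6]
opening: 0.003
finger_force: 1.6
```

step_arm:
  deltas: [3,1,0,0,0,5,1,0,0,0,5,1,0,0,0]

```text
t: 6.12
ee_pos: [0.531, -0.0932, 0.0687]
eef_rot: [0.621, 0.784, -0.003, -0.005]
wrist_force: [-13.5, -1.1, 10.2]
opening: -0.001
finger_force: 6.5
```

step_arm:
  deltas: [-20,-5,0,0,0,-30,-7,50,0,0,-30,-7,110,0,0,-10,-7,160,0,0,30,0,180,0,0]

```text
t: 6.75
ee_pos: [0.5686, -0.093, 0.2539]
eef_rot: [0.621, 0.784, 0.003, 0.003]
wrist_force: [0.7, -1.0, 0.4]
opening: -0.003
finger_force: 0.0
```

step_arm:
  deltas: [60,0,0,0,0.6,90,0,0,0,0.6,90,0,0,0,0.6,90,0,0,0,0.6]

```text
t: 7.25
ee_pos: [0.6559, -0.0924, 0.2493]
eef_rot: [0.62, 0.784, -0.0, -0.0]
wrist_force: [0.0, 0.1, 0.5]
opening: 0.604
finger_force: 0.0
```

```bash
python3 - <<'E'
from h import *
C,im=shot("wrist","w3.png"); print(state()["ee_pos"])
E
```

```text
[ 0.65561119 -0.09254258  0.24960025]
```

View pics/w3.png

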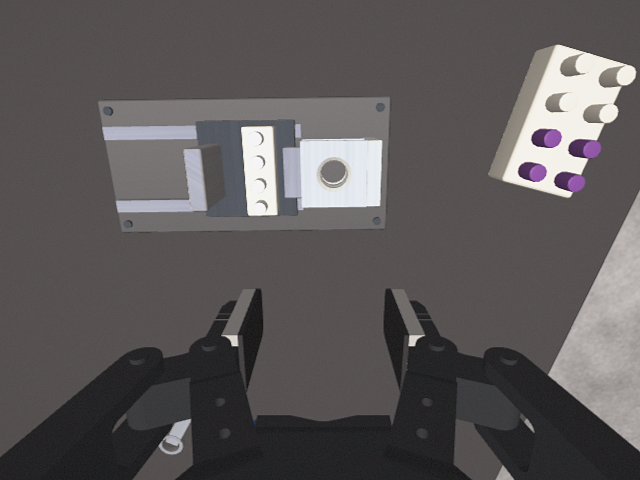

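The tray is home: the eye is hidden under the upper ear, whose hole shows at about (333,173) with a clear, concentric bore. Next I fit the hole's rim.

```bash
python3 - <<'E'
from h import *
C=cam("wrist"); g=cv2.imread("pics/w3.png",0)
s=g[145:201,305:361]; sb=cv2.resize(s,None,fx=8,fy=8,interpolation=cv2.INTER_CUBIC); cv2.imwrite("pics/c3.png",sb)
for th in (120,150,180,200):
    n,l,st,ce=cv2.connectedComponentsWithStats((s<th).astype(np.uint8)); 
    i=l[28,28]; print(th,st[i],ce[i]+[305,145],ray(C,ce[i]+[305,145],.064))
a=[ray(C,p,.064) for p in((301,141),(364,140),(367,207),(303,208))]; print(np.mean(a,0))
print([np.linalg.norm(a[i]-a[i-1]) for i in range(4)])
E
```

```text
120 [ 16  16  24  21 385] [333.01558442 170.94285714] [ 0.65650299 -0.05764324  0.064     ]
150 [ 15  15  26  28 453] [332.51655629 171.4415011 ] [ 0.65619182 -0.05814913  0.064     ]
180 [ 15  15  28  28 581] [333.12908778 172.96729776] [ 0.65700464 -0.05928061  0.064     ]
200 [ 12  12  31  31 680] [332.39411765 172.21617647] [ 0.6562466  -0.05880809  0.064     ]
[ 0.65792657 -0.06074515  0.064     ]
[np.float64(0.05683587987477265), np.float64(0.05210287827435316), np.float64(0.05691804937895738), np.float64(0.055854458479166244)]
```

View pics/c3.png

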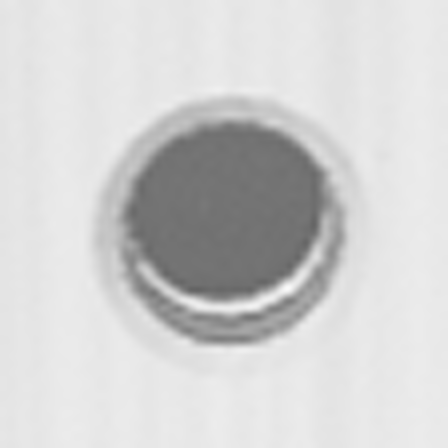

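step_arm:
  deltas: [-15,60,0,0,0.6,-31,120,0,0,0.6,-46,180,0,0,0.6,-60,240,0,0,0.6,-75,300,0,0,0.6]

```text
t: 7.92
ee_pos: [0.5799, 0.2091, 0.2504]
eef_rot: [0.62, 0.784, 0.001, -0.0]
wrist_force: [1.6, -0.4, -0.1]
opening: 0.603
finger_force: 0.0
```

step_arm:
  deltas: [-15,60,0,0,0.6,-18,76,-30,0,0.6,-18,76,-80,0,0.6,-18,76,-120,0,0.6,-18,76,-120,0,0.6]

```text
t: 8.55
ee_pos: [0.5603, 0.2824, 0.1271]
eef_rot: [0.62, 0.784, -0.003, -0.001]
wrist_force: [0.4, -0.3, -0.4]
opening: 0.602
finger_force: 0.0
```

```bash
python3 - <<'E'
from h import *
C,im=shot("wrist","w4.png"); print(state()["ee_pos"],state()["eef_rot"])
print(proj(C,[.563,.2835,.103]))
E
```

```text
[0.56236773 0.28308679 0.12962605] [ 6.20330827e-01  7.84339944e-01 -6.43205326e-04 -3.22691854e-04]
[328.86097184 292.13974422]
```

View pics/w4.png

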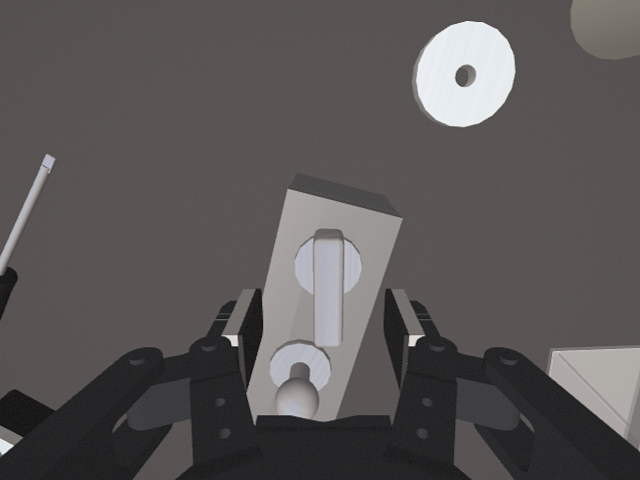

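The bar spans about (314-343, 232-346), centred at (328,291), parallel to the pads and 1 px from the prediction. I go down and grip.

step_arm:
  deltas: [1,1,-20,0,0.6,1,1,-41,0,0.6,1,1,-41,0,0.6]

```text
t: 8.98
ee_pos: [0.5627, 0.2842, 0.0866]
eef_rot: [0.62, 0.785, -0.002, -0.001]
wrist_force: [-1.3, -0.3, 0.3]
opening: 0.603
finger_force: 0.0
```

step_arm:
  deltas: [0,0,0,0,0.0,0,0,0,0,0.0,0,0,0,0,0.0,0,0,0,0,0.0]
  grip_force: 70

```text
t: 9.48
ee_pos: [0.5648, 0.2848, 0.0895]
eef_rot: [0.62, 0.784, 0.001, 0.0]
wrist_force: [-0.2, -0.8, 4.7]
opening: 0.154
finger_force: 69.5
```

step_arm:
  deltas: [0,0,10,0,0,0,0,30,0,0,0,0,60,0,0,0,0,100,0,0,0,0,110,0,0]

```text
t: 10.1
ee_pos: [0.5662, 0.2851, 0.2026]
eef_rot: [0.62, 0.784, 0.003, 0.001]
wrist_force: [0.6, 0.5, -2.7]
opening: 0.149
finger_force: 68.9
```

step_arm:
  deltas: [15,-58,0,0,0,30,-116,0,0,0,45,-174,0,0,0,61,-232,0,0,0,76,-290,0,0,0]

```text
t: 10.72
ee_pos: [0.64, -0.0069, 0.198]
eef_rot: [0.62, 0.785, -0.0, -0.0]
wrist_force: [1.0, 0.9, -2.2]
opening: 0.155
finger_force: 68.8
```

step_arm:
  deltas: [15,-50,0,0,0,16,-55,-20,0,0,16,-55,-45,0,0,16,-55,-45,0,0]

```text
t: 11.22
ee_pos: [0.6538, -0.0586, 0.1503]
eef_rot: [0.62, 0.785, -0.002, -0.003]
wrist_force: [0.3, 0.6, -1.7]
opening: 0.152
finger_force: 68.7
```

```bash
python3 - <<'E'
from h import *
C,im=shot("wrist","w5.png"); s=state(); print(s["ee_pos"],s["eef_rot"],s["opening"])
S,ims=shot("side","s5.png")
cv2.imwrite("pics/ws5.png",np.hstack([cv2.resize(im[100:420,180:480],(400,427)),cv2.resize(ims[80:280,190:390],(400,427))])[:,:,::-1])
print("wrist yoke",proj(C,[.6575,-.06,.064]),"side yoke",proj(S,[.6575,-.06,.064]))
E
```

```text
[ 0.65508643 -0.05888233  0.15211204] [ 6.19603915e-01  7.84912703e-01 -7.46487542e-04 -1.57458382e-03] 0.15056699348887415
wrist yoke [328.53942487 251.31380171] side yoke [283.52496225 200.23392029]
```

View pics/ws5.png

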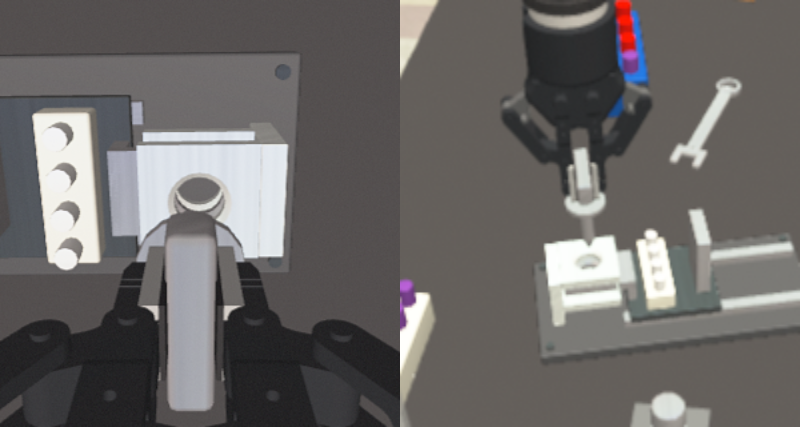

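The pin hangs plumb, with its nose just above the hole. The rim in the wrist view agrees with the predicted (328,251). I lower it while watching the force.

step_arm:
  deltas: [2,-1,0,0,0,2,-1,-8,0,0,2,-1,-16,0,0,2,-1,-24,0,0,2,-1,-26,0,0]

```text
t: 11.95
ee_pos: [0.6576, -0.0612, 0.1266]
eef_rot: [0.62, 0.785, -0.0, -0.001]
wrist_force: [0.5, -0.2, -2.8]
opening: 0.145
finger_force: 68.7
```

step_arm:
  deltas: [0,0,-8,0,0,0,0,-16,0,0,0,0,-24,0,0,0,0,-29,0,0,0,0,-29,0,0]

```text
t: 12.58
ee_pos: [0.6579, -0.0613, 0.0981]
eef_rot: [0.62, 0.784, -0.0, -0.0]
wrist_force: [0.2, 0.3, -1.8]
opening: 0.149
finger_force: 68.7
```

step_arm:
  deltas: [0,0,-3,0,0,0,0,-5,0,0,0,0,-6,0,0,0,0,-6,0,0]

```text
t: 13.08
ee_pos: [0.6582, -0.0613, 0.0926]
eef_rot: [0.62, 0.785, 0.0, 0.0]
wrist_force: [-0.5, -0.0, -2.3]
opening: 0.154
finger_force: 68.7
```

step_arm:
  deltas: [0,0,-1,0,0,0,0,-2,0,0,0,0,-2,0,0]

```text
t: 13.45
ee_pos: [0.6583, -0.0614, 0.0915]
eef_rot: [0.62, 0.784, 0.0, 0.0]
wrist_force: [-2.5, 1.1, 5.1]
opening: 0.149
finger_force: 69.8
```

The flange seated at the predicted height, with the force turning upward. I release and lift away.

step_arm:
  deltas: [0,0,0,0,0.3,0,0,0,0,0.45,0,0,0,0,0.5,0,0,0,0,0.5]
  grip_force: 20

```text
t: 13.95
ee_pos: [0.6582, -0.0614, 0.0906]
eef_rot: [0.62, 0.784, 0.0, 0.0]
wrist_force: [-1.0, 0.7, -0.2]
opening: 0.499
finger_force: 0.0
```

step_arm:
  deltas: [0,0,20,0,0.5,0,0,50,0,0.5,0,0,100,0,0.5,0,-20,130,0,0.5,0,-40,140,0,0.5]

```text
t: 14.58
ee_pos: [0.6595, -0.1026, 0.2344]
eef_rot: [0.62, 0.785, 0.002, 0.002]
wrist_force: [-0.4, 0.5, 0.1]
opening: 0.5
finger_force: 0.0
```

```bash
python3 - <<'E'
from h import *
C,im=shot("wrist","w6.png"); S,ims=shot("side","s6.png"); s=state(); print(s["ee_pos"],s["opening"])
cv2.imwrite("pics/ws6.png",np.hstack([cv2.resize(im[100:340,180:480],(400,320)),cv2.resize(ims[130:250,230:380],(400,320))])[:,:,::-1])
print("expected bar top",proj(C,[.6575,-.06,.105]),proj(S,[.6575,-.06,.105]))
E
```

```text
[ 0.65799387 -0.10575962  0.23250723] 0.4996250630199418
expected bar top [332.79944625 169.70652956] [281.99209834 183.74141029]
```

View pics/ws6.png

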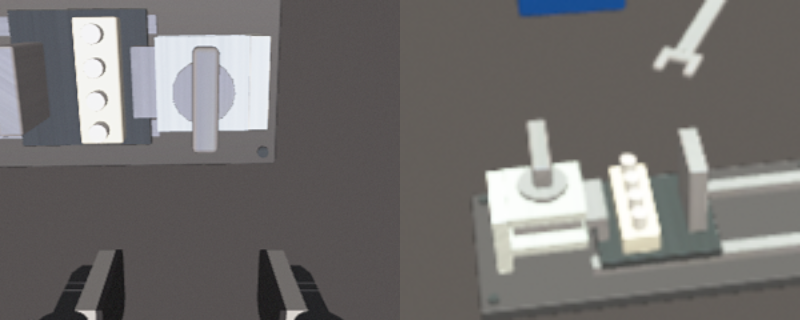

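The pin stands upright with its flange flat on the upper ear, its bar where expected (crop (205,98)). The tray is home and the gripper is clear.

```bash
python3 -c "from bench import *; print(hand_in())"
```

```text
the job is handed in; nothing more can be done
None
```

Job handed in at about 14.6 s: the tray is home against its stop, and the T-handled pin is upright through the yoke and eye with its flange flat on the upper ear, released and with the gripper clear.

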